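# Scan the feeding box and shut its flap

### The job

Pull the yellow-headed scanner out of its blue charging sleeve, lay it on the cork mat and let go, then take it again by its black handle, where the trigger is. Aim its window squarely at the middle of the code label on the open feeding box, about 6 cm away, and hold it steady for a good second. Then lay the scanner gently back on the mat and shut the box's flap completely, leaving everything else where it stands.

Things in the scene. Friction and masses are not known exactly. Their poses are not given: they have to be found in the camera images.
- scanner: Stick code scanner, loose, 0.13 kg, 160 mm long. Origin on its underside; x points along it to the nose (beam leaves along +x), z up. Black handle: x -85 to 15 mm, 26 mm wide (y), z 0 to 28 mm. Yellow head: x 15 to 75 mm, 40 mm wide, z 0 to 34 mm. Balance point x = 7 mm. At the start it lies on the steel shelf, handle in the sleeve, head out. Letting go within 1 cm of the surface is no drop.
- scanner_window (a point): Centre of the scan window in the middle of the scanner's nose face, 76 mm ahead of the scanner's origin and 17 mm above its underside. Axes as the scanner's: the beam leaves along +x. It reads labels 35 to 90 mm ahead of it.
- scanner_handle (a point): Middle of the black handle: 35 mm behind the scanner's origin, 14 mm above its underside. The scanner counts as held by the handle when the TCP is over the handle's 100 mm length.
- dock: Blue charging sleeve, fixed: a roofed tunnel without floor, 62 mm wide, 52 mm high; inside 42 mm wide, 44 mm high. Origin on the shelf; +x points out of the mouth, which is at x = 8 mm; tunnel back at x = -98 mm, outer back -106 mm. At the start the scanner's origin is within 3 mm of this one, x axes parallel: draw it out level along +x by 110 mm, 5 mm up to clear the mat, before turning it.
- mat: Cork mat fixed to the shelf, 160 mm (its x) by 220 mm (its y), 4 mm thick. Origin at the centre of its underside, on the shelf. The scanner lies on the mat when it is flat and its origin is within 80 mm of the mat's centre along both mat axes.
- feed_box: Clear polycarbonate feeding box with a green rim, open at the top, fixed; 160 mm (its x) by 180 mm (its y), 90 mm high, walls 4 mm. Origin at the centre of its underside. Its front is its -x side, the hinge is along its +x rim.
- code_plate: White plate 60 mm wide, 44 mm high, 4 mm thick, fixed 16 mm in front of the box's front wall, its middle 50 mm above the shelf. Its z axis is the normal of its labelled face, looking away from the box and 30 degrees upward; y is level along its width. Origin in the middle of its back face. Aimed squarely: the scanner's beam is within about 15 degrees of this normal.
- code_label (a point): Centre of the code label (paper 46 by 34 mm with black bars) on the face of the plate; the beam must hit within 10 mm of it.
- flap (a joint): Hinge of the box's clear flap lid with green edges (160 mm hinge to edge, 180 mm wide, 6 mm thick, 0.12 kg): 0 is shut on the rim (shut: under 0.05 rad), 1.57 upright, stop at 1.9; starts at 1.2 to 1.75. The hinge is stiff: the flap stays where it is left and needs 1 to 2 N at its edge. To shut it, push it over from the hinge side and press it down onto the rim.
- flap_hinge (a point): Middle of the flap's hinge line, 90 mm above the shelf at the box's +x rim. Axes turn with the flap: y along the hinge, -x from the hinge to the free edge, z the normal of the flap's outer (top) face, which lies 6 mm from the hinge along z.
- flap_edge (a point): Middle of the flap's free edge on its outer face, 160 mm from the hinge; a green finger tab 50 mm wide reaches 12 mm beyond it.
- feed_dish: Small terracotta dish, 80 mm across, 22 mm high, standing loose in the feeding box; stays there. Origin at the centre of its underside.
- lamp_guard: Loose chrome wire lamp guard, a dome 120 mm across and 90 mm high; leave it alone. Origin at the centre of its underside.
- scoop: Loose red plastic scoop, about 165 mm long, 60 mm wide, 35 mm high; leave it alone. Origin under its middle.
- supplement_jar: Loose jar with white cap, 56 mm across, 80 mm high; leave it alone. Origin at the centre of its underside.
- mister: Loose bottle with green cap, 60 mm across, 150 mm high; leave it alone. Origin at the centre of its underside.
Mind the look-alikes: they are no part of the job. Leave any orange or turquoise look-alike of the scanner alone.

How it is judged:
By the outcome, as a careful person would: the job done as asked, in the order asked, and still so for the second after the job is handed in, with the robot touching nothing.
It also fails if it takes over 69 s, if anything falls off the work surface, if the arm or the gripper's body presses on something with over 40 N, if the wrist force passes 120 N, or if a joint passes its speed limit or range.

### The arm

A 6-joint arm with a two-finger parallel gripper is mounted at the origin on the work surface. World frame = base frame: x ahead of the robot, y to its left, z up, the work surface at z = 0. Lengths are in m, angles in rad, forces in N, time in s.
With the tool pointing down it reaches from about 0.35 to 0.775 m from the base axis. Payload 7.3 kg.
Tool frame: the origin (TCP) lies between the finger pads, 19 mm behind the fingertips; this is the grasp point; z points along the fingers, y is the line along which they close (so a half turn about z gives the same grasp; the last joint's range is limited). The gripper opens to 92 mm and grips with 3 to 60 N. Pads are 19 mm wide; open, the fingers measure 130 mm over their backs; the gripper's body (75 mm by 190 mm) begins 47 mm behind the grasp point.
Start: joints at [1.062, 0.342, 1.524, -0, 1.275, -0.146], TCP at [0.186, 0.491, 0.246] pointing down, gripper open.
Joint ranges: [-2.53, 2.53], [-0.77, 2.02], [0.04, 2.7], [-1, 4.14], [0.28, 2.66], [-3.11, 3.11]. Speed limits (rad/s): [2.57, 2.57, 3.14, 3.14, 3.14, 3.14].

### API

Orientations are given as [roll, pitch, yaw] about the fixed x, y, z axes, in that order (R = Rz(yaw) Ry(pitch) Rx(roll)).
In Python, from cell import * gives the robot as it stands.
- The arm moves only by the tool arm_command, never from a script. Its arguments are lists of equal length, an entry for each row: "fingers": the gripper command: -1 is fully open, 1 is shut, values between are in proportion; "travel": the shift along the tool's x, y, z in m, a list of three; "dr": the turn, a rotation vector about the tool's x, y, z in degrees, a list of three. In form: {"fingers": [fingers, ...], "travel": [[x, y, z], ...], "dr": [[wx, wy, wz], ...]}. A call has 1 to 8 rows; each row is the pose to reach, as a shift and turn from the pose commanded when the call began, along the tool's axes at that moment; what a row does not reach only later rows make up. A row lasts 1/12 s, in which the tool goes at most 41.7 mm and 7.16 degrees, less where a joint would pass 70% of its speed; a pose out of reach is approached as far as the arm can. A call with a gripper value outside its range is refused whole. The fingers move at their own pace and stop on an object; "squeeze" is the grip in N (left out, the last holds). Time passes only in rows, so rows that repeat a pose let the fingers close. It gives the time, the measured TCP pose, the force, the opening and the grip force at its end, in the units of the state.
- observe(): the state, without advancing time (a new reading comes with each control period).
- read_camera(name): name is "scene" or "top" or "wrist"; returns a dict with "color" (400x640x3 uint8, blue, green, red), "z_map" (400x640 float32, m along the optical axis (not along the pixel's ray), 0 where there is no reading), "fx", "fy", "cx", "cy" (pixels), "k1" (the pictures are not rectified: a ray, as slopes to the right and down, at radius r is drawn at 1 + k1 r^2 times it, then the intrinsics apply), "R" (3x3) and "t" (3): a world point X has camera coordinates R X + t. Camera axes: x right, y down, z forward; pixel columns grow to the right and rows downward; lengths in m; the calibration is good to about 2 mm. A picture is of the moment at which its call begins.
- hand_in(): hands the job in; it is judged then, once.
The state is a dict: "time": time; "qpos": joint angles; "qvel": joint speeds; "joint_efforts": joint torques, N m; "tool_pos": TCP position; "tool_rot": TCP orientation; "contact_force": force on the tool from outside, world axes, zero at the start; "torque": the same for the moment, N m; "opening": finger opening in m; "grip_force": force on a finger pad.
Only numpy, scipy, OpenCV 4.12 (cv2) and the standard library are available. Lean on these libraries where they do the work, as an engineer would, in place of code of your own. Each camera call takes 0.05 s, during which the arm holds its last target. There are 200 camera calls.

## Working session

There is one attempt and no reset: what is moved stays moved. The work goes in short steps, Python scripts to look and compute and a tool call to move; the robot and the scene stay as the last step left them, time stands still between calls to the robot, and variables do not carry over. Pictures are saved under pics/ and viewed, at most 10 in all, crops included, and the job is handed in when it is done.

Besides the shell and the picture viewer there is one more tool, called in YAML: its name, and indented under it one key for each argument. arm_command: Moves the arm, as the interface text tells. Its arguments: {"type":"object","properties":{"fingers":{"type":"array","items":{"type":"number"}},"travel":{"type":"array","items":{"type":"array","items":{"type":"number"}}},"dr":{"type":"array","items":{"type":"array","items":{"type":"number"}}},"squeeze":{"type":"number"}},"required":["fingers","travel","dr"]}

```bash
ls; mkdir -p pics; cat > h.py <<'E'
from cell import *
import numpy as np, cv2
from scipy.spatial.transform import Rotation as Ro
def und(c,u,v):
    K=np.array([[c['fx'],0,c['cx']],[0,c['fy'],c['cy']],[0,0,1.]])
    p=cv2.undistortPoints(np.array([[[u,v]]],float),K,np.array([c['k1'],0,0,0,0.]))[0,0]
    return np.array([p[0],p[1],1.])
def pt(c,u,v,z=None):   # by depth or onto plane z
    d=und(c,u,v); R=np.array(c['R']);t=np.array(c['t'])
    o=-R.T@t; w=R.T@d
    s=c['z_map'][int(round(v)),int(round(u))] if z is None else (z-o[2])/w[2]
    return o+s*w
def cloud(c):
    h,w=c['z_map'].shape
    K=np.array([[c['fx'],0,c['cx']],[0,c['fy'],c['cy']],[0,0,1.]])
    g=np.stack(np.meshgrid(np.arange(w),np.arange(h)),-1).reshape(-1,1,2).astype(float)
    p=cv2.undistortPoints(g,K,np.array([c['k1'],0,0,0,0.]))[:,0]
    X=np.c_[p,np.ones(len(p))]*c['z_map'].reshape(-1,1)
    return ((X-np.array(c['t']))@np.array(c['R'])).reshape(h,w,3)
E
python3 - <<'E'
from h import *
import pickle
a=read_camera('scene');b=read_camera('top')
pickle.dump((a,b),open('c0.pkl','wb'))
cv2.imwrite('pics/s.png',a['color']);cv2.imwrite('pics/t.png',b['color'])
print(observe())
E
```

```text
pics
{'time': 0.1, 'qpos': array([ 1.06201673e+00,  3.42653168e-01,  1.52489175e+00,  2.53173906e-05,
        1.27538421e+00, -1.46020553e-01]), 'qvel': array([ 0.00051621, -0.00014095, -0.00295448,  0.00081438,  0.00059965,
        0.00130458]), 'joint_efforts': array([ 2.28843135e-03, -4.32001591e+01, -2.44694424e+01,  7.20617571e-02,
        5.26789168e-02, -4.98799568e-05]), 'tool_pos': array([0.18612446, 0.49055909, 0.24492475]), 'tool_rot': array([-3.14027393e+00, -2.18412900e-04,  2.77882608e+00]), 'contact_force': array([ 0.72005769,  0.34017116, -0.35744452]), 'torque': array([-0.02885685,  0.02208975,  0.01280762]), 'grip_force': 0.0, 'opening': 0.09168585101838568}
```

View pics/s.png

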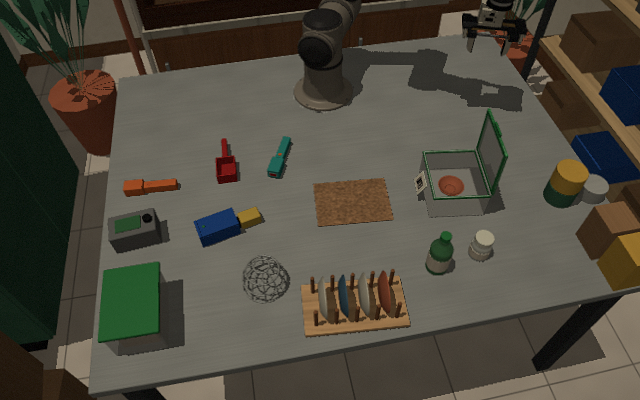

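View pics/t.png

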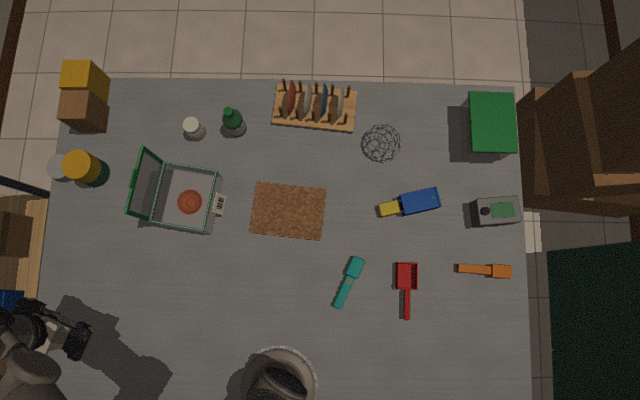

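The scene shows the yellow head at (249,217) in the blue sleeve at (217,227); in the top view they are at (390,208) and (420,201). The candidates in the top view are yellow in the sleeve (390,208), turquoise (348,282) and orange (485,270). Only the yellow one fits, being the one with the yellow head and in the blue sleeve. The mat is at top (288,210), the box at (185,197) with its label at (219,204), and the flap stands up on the left side.

```bash
cat > m.py <<'E'
from h import *
import pickle
a,b=pickle.load(open('c0.pkl','rb'))
crop=np.hstack([cv2.resize(b['color'][170:240,360:460],(400,280),interpolation=cv2.INTER_CUBIC),cv2.resize(b['color'][170:240,180:280],(400,280),interpolation=cv2.INTER_CUBIC)])
crop2=np.hstack([cv2.resize(a['color'][190:260,180:280],(400,280),interpolation=cv2.INTER_CUBIC),cv2.resize(a['color'][105:223,400:520],(400,280),interpolation=cv2.INTER_CUBIC)])
cv2.imwrite('pics/c1.png',np.vstack([crop,crop2]))
for n,c,roi in (('top',b,(360,460,180,225)),('scene',a,(185,270,200,250))):
    P=cloud(c); hsv=cv2.cvtColor(c['color'],cv2.COLOR_BGR2HSV)
    u0,u1,v0,v1=roi
    def seg(lo,hi,roi):
        m=cv2.inRange(hsv,lo,hi); k=np.zeros_like(m);k[roi[2]:roi[3],roi[0]:roi[1]]=255
        return m&k
    for nm,lo,hi,zt in (('yellow',(18,100,60),(35,255,255),.034),('blue',(100,120,40),(125,255,255),.052)):
        m=seg(lo,hi,roi)>0
        Q=P[m]; Q=Q[Q[:,2]>zt-.008]; 
        r=cv2.minAreaRect((Q[:,:2]*1000).astype(np.float32)); print(n,nm,len(Q),np.median(Q[:,2]),r)
    roi=(240,335,175,245) if n=='top' else (305,400,170,230)
    m=seg((5,90,50),(20,255,255),roi)>0; Q=P[m];r=cv2.minAreaRect((Q[:,:2]*1000).astype(np.float32)); print(n,'mat',len(Q),np.median(Q[:,2]),r)
    roi=(120,225,140,240) if n=='top' else (410,515,105,225)
    m=seg((40,90,40),(85,255,255),roi)>0; Q=P[m]; 
    R=Q[abs(Q[:,2]-.088)<.012]; r=cv2.minAreaRect((R[:,:2]*1000).astype(np.float32)); print(n,'rim',len(R),r,cv2.boxPoints(r).round().tolist())
    F=Q[Q[:,2]>.105]; print(n,'flap',len(F),F[:,2].max(),F[F[:,2]>F[:,2].max()-.02].mean(0).round(4),np.linalg.svd(F-F.mean(0))[2][2],F.mean(0))
E
python3 m.py
```

```text
top yellow 262 0.03489920526745091 ((524.1034545898438, -320.7784729003906), (39.76152801513672, 63.36051559448242), 14.027860641479492)
top blue 753 0.05363481465293355 ((468.9366149902344, -276.5523376464844), (84.23225402832031, 430.9632263183594), 29.6383056640625)
top mat 3669 0.0052058399854744645 ((464.3059997558594, -11.025505065917969), (220.99569702148438, 259.2012939453125), 85.1170425415039)
top rim 31 ((533.5110473632812, 282.067626953125), (161.28807067871094, 174.2533416748047), 81.49395751953125) [[435.0, 215.0], [608.0, 189.0], [632.0, 349.0], [459.0, 375.0]]
top flap 397 1.2708502488333895 [ 0.3258 -0.1101  1.2709] [-0.0892663  -0.93656612 -0.33893278] [0.54242597 0.35695016 0.23010585]
scene yellow 259 0.03456006083331522 ((939.980224609375, -274.9891357421875), (878.2546997070312, 61.460994720458984), 5.982128143310547)
scene blue 776 0.05333690314781424 ((940.7301025390625, -311.9852294921875), (877.5194702148438, 111.3819351196289), 14.011627197265625)
scene mat 3155 0.0052877289344302305 ((912.0711669921875, -73.67617797851562), (226.78318786621094, 981.1448974609375), 81.32207489013672)
scene rim 212 ((539.2294921875, 285.47076416015625), (167.0354461669922, 184.50588989257812), 81.9903564453125) [[436.0, 216.0], [619.0, 190.0], [642.0, 355.0], [460.0, 381.0]]
scene flap 350 1.148316441376235 [ 1.3799 -0.2598  1.1483] [-0.29304738 -0.91812217 -0.26678628] [0.57734704 0.35430947 0.21980034]
```

View pics/c1.png

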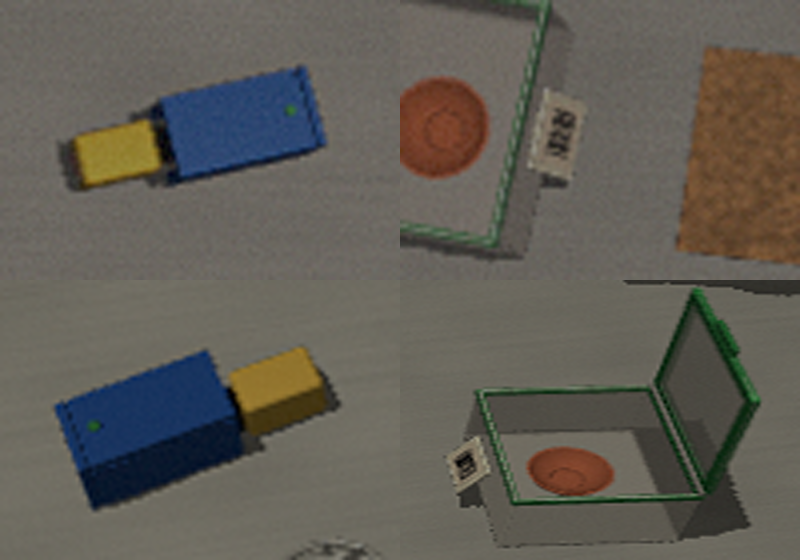

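The crop confirms the target: a yellow head protruding from the blue sleeve, pointing towards the mat. The white label plate faces the mat from the box front, and the flap stands upright with its tab up. Next I'll filter the outliers.

```bash
cat > m2.py <<'E'
from h import *
import pickle
a,b=pickle.load(open('c0.pkl','rb'))
def rect(Q):
    r=cv2.minAreaRect((Q[:,:2]*1000).astype(np.float32)); return np.round(r[0],1),np.round(r[1],1),round(r[2],1)
for n,c,Y,M,B,L in (('top',b,(360,460,180,225),(240,335,175,245),(120,225,140,240),(208,232,188,220)),('scene',a,(185,270,200,250),(305,400,170,230),(410,515,105,225),(410,430,168,195))):
    P=cloud(c); hsv=cv2.cvtColor(c['color'],cv2.COLOR_BGR2HSV)
    def seg(lo,hi,q,z0,z1):
        m=cv2.inRange(hsv,lo,hi)>0; k=np.zeros_like(m);k[q[2]:q[3],q[0]:q[1]]=1
        return P[m&k&(P[...,2]>z0)&(P[...,2]<z1)]
    print(n,'yel',rect(seg((18,100,60),(35,255,255),Y,.028,.042)))
    print(n,'blu',rect(seg((100,120,40),(125,255,255),Y,.046,.06)))
    print(n,'mat',rect(seg((5,90,50),(20,255,255),M,-.005,.015)))
    R=seg((40,90,40),(85,255,255),B,.082,.097); print(n,'rim',len(R),rect(R))
    F=seg((40,60,30),(85,255,255),B,.105,.28); m=np.median(F,0)
    for _ in range(4):
        nn=np.linalg.svd(F-F.mean(0),full_matrices=False)[2][2]; d=(F-F.mean(0))@nn; F=F[abs(d)<max(.006,1.5*d.std())]
    print(n,'flap',len(F),F[:,2].max(),nn.round(3),F.mean(0).round(4), 'ang',np.degrees(np.arctan2(np.hypot(*nn[:2]),abs(nn[2]))), F[F[:,2]>F[:,2].max()-.015].mean(0).round(3))
    W=seg((0,0,90),(180,110,255),L,.025,.075); print(n,'label',len(W),np.median(W,0).round(4),((W.max(0)+W.min(0))/2).round(4),np.ptp(W,0).round(3))
    nn=np.linalg.svd(W-W.mean(0),full_matrices=False)[2][2];print(nn.round(3))
for n,(c,q) in {'jar':(b,(192,125)),'mister':(b,(232,118)),'guard':(b,(381,143)),'scoop':(b,(407,280))}.items(): print(n,pt(c,*q,.06).round(3))
E
python3 m2.py
```

```text
top yel (array([ 524.1, -320.6]), array([39.8, 62.9]), 14.0)
top blu (array([ 545.8, -411.5]), array([ 61.2, 114. ]), 13.8)
top mat (array([513.5, -14.7]), array([219.9, 160.2]), 84.9)
top rim 25 (array([533.2, 280.7]), array([158.4, 174.2]), 81.4)
top flap 528 0.26637272685776375 [-0.149 -0.989 -0.011] [0.546  0.3592 0.2189] ang 89.35445559411903 [0.546 0.359 0.256]
top label 261 [0.5208 0.1913 0.0568] [0.5232 0.1906 0.0507] [0.099 0.042 0.047]
[-0.156 -0.804  0.574]
scene yel (array([ 526.4, -318.4]), array([42.6, 60.2]), 13.3)
scene blu (array([ 547.9, -410.1]), array([ 67.5, 111.4]), 14.2)
scene mat (array([513.3, -12.3]), array([220.7, 167.9]), 84.9)
scene rim 194 (array([539.2, 285.3]), array([166.6, 184.5]), 82.0)
scene flap 489 0.2665959989699227 [-0.143 -0.989 -0.031] [0.5678 0.3585 0.2091] ang 88.23453633767247 [0.549 0.36  0.257]
scene label 196 [0.5319 0.1939 0.0591] [0.526  0.1925 0.0501] [0.092 0.041 0.05 ]
[ 0.001  0.832 -0.555]
jar [0.762 0.283 0.06 ]
mister [0.787 0.161 0.06 ]
guard [ 0.717 -0.294  0.06 ]
scoop [ 0.311 -0.367  0.06 ]
```

```bash
cat > p.py <<'E'
from h import *
def frame(yaw,down=0.):  # scanner-style tool: x along heading yaw, pitched down by 'down' deg, z pointing to below
    return (Ro.from_euler('z',yaw,degrees=True)*Ro.from_euler('y',down,degrees=True)*Ro.from_euler('x',180,degrees=True))
def plan(*tg, cur=None):
    s=observe(); p=np.array(s['tool_pos']); R=Ro.from_euler('xyz',s['tool_rot'])
    print('t',round(s['time'],2),'pos',p.round(4),'rpy',np.degrees(s['tool_rot']).round(1),'F',s['contact_force'].round(1),'open',round(s['opening'],4),'grip',round(s['grip_force'],1))
    for q,Rt in tg:
        q=np.array(q); tr=R.inv().apply(q-p); rv=np.degrees((R.inv()*Rt).as_rotvec())
        print('travel',tr.round(4).tolist(),'dr',rv.round(1).tolist(),'rows',round(max(np.linalg.norm(tr)/.0417,np.linalg.norm(rv)/7.16),1)); p,R=q,Rt
E
python3 - <<'E'
from p import *
u=np.array([-.24,.971]);h=np.array([.535,-.3635])+.048*u;print(h)
plan(([.42,.08,.22],frame(130)),([*h,.12],frame(104)),([*h,.023],frame(104)))
E
```

```text
[ 0.52348  -0.316892]
t 0.1 pos [0.1861 0.4906 0.2449] rpy [-179.9   -0.   159.2] F [ 0.7  0.3 -0.4] open 0.0917 grip 0.0
travel [-0.3644, -0.3008, 0.0252] dr [-0.1, 0.0, 29.2] rows 11.3
travel [-0.3706, -0.1758, 0.1] dr [0.0, -0.0, 26.0] rows 10.1
travel [0.0, -0.0, 0.097] dr [0.0, 0.0, 0.0] rows 2.3
```

arm_command:
  fingers: [-1,-1,-1,-1,-1,-1]
  travel:
    - [-0.182,-0.15,0.013]
    - [-0.182,-0.15,0.013]
    - [-0.182,-0.15,0.013]
    - [-0.182,-0.15,0.013]
    - [-0.182,-0.15,0.013]
    - [-0.182,-0.15,0.013]
  dr:
    - [0,0,0]
    - [0,0,0]
    - [0,0,0]
    - [0,0,0]
    - [0,0,0]
    - [0,0,0]

```text
time: 0.6
tool_pos: [0.3039, 0.2832, 0.2321]
tool_rot: [-3.141, 0.0, 2.778]
contact_force: [-0.2, 0.3, -0.5]
opening: 0.0917
grip_force: 0.0
```

arm_command:
  fingers: [-1,-1,-1,-1,-1,-1]
  travel:
    - [-0.182,-0.15,0.013]
    - [-0.182,-0.15,0.013]
    - [-0.182,-0.15,0.013]
    - [-0.182,-0.15,0.013]
    - [-0.182,-0.15,0.013]
    - [-0.182,-0.15,0.013]
  dr:
    - [0,0,29]
    - [0,0,29]
    - [0,0,29]
    - [0,0,29]
    - [0,0,29]
    - [0,0,29]

```text
time: 1.1
tool_pos: [0.4213, 0.0782, 0.2192]
tool_rot: [-3.141, 0.001, 2.27]
contact_force: [0.8, 0.7, -0.4]
opening: 0.0917
grip_force: 0.0
```

```bash
python3 - <<'E'
from p import *
h=[.5235,-.317]
plan(([*h,.12],frame(104)),([*h,.023],frame(104)))
E
```

```text
t 1.1 pos [0.4213 0.0782 0.2192] rpy [-180.     0.   130.1] F [ 0.8  0.7 -0.4] open 0.0917 grip 0.0
travel [-0.3682, -0.1761, 0.0995] dr [-0.0, 0.0, 26.1] rows 10.1
travel [0.0, -0.0, 0.097] dr [0.0, 0.0, 0.0] rows 2.3
```

arm_command:
  fingers: [-1,-1,-1,-1,-1,-1]
  travel:
    - [-0.184,-0.088,0.02]
    - [-0.184,-0.088,0.02]
    - [-0.184,-0.088,0.02]
    - [-0.184,-0.088,0.02]
    - [-0.184,-0.088,0.02]
    - [-0.184,-0.088,0.02]
  dr:
    - [0,0,0]
    - [0,0,0]
    - [0,0,0]
    - [0,0,0]
    - [0,0,0]
    - [0,0,0]

```text
time: 1.6
tool_pos: [0.4728, -0.122, 0.1985]
tool_rot: [-3.14, 0.002, 2.268]
contact_force: [-0.4, -0.4, 0.5]
opening: 0.092
grip_force: 0.0
```

arm_command:
  fingers: [-1,-1,-1,-1,-1,-1,-1]
  travel:
    - [-0.184,-0.088,0.08]
    - [-0.184,-0.088,0.08]
    - [-0.184,-0.088,0.08]
    - [-0.184,-0.088,0.08]
    - [-0.184,-0.088,0.08]
    - [-0.184,-0.088,0.08]
    - [-0.184,-0.088,0.08]
  dr:
    - [0,0,26]
    - [0,0,26]
    - [0,0,26]
    - [0,0,26]
    - [0,0,26]
    - [0,0,26]
    - [0,0,26]

```text
time: 2.18
tool_pos: [0.5227, -0.3152, 0.1171]
tool_rot: [-3.14, -0.002, 1.816]
contact_force: [-0.8, 0.7, 0.4]
opening: 0.092
grip_force: 0.0
```

```bash
python3 - <<'E'
from p import *
h=[.5235,-.317]
plan(([*h,.023],frame(104)))
w=read_camera('wrist');cv2.imwrite('pics/w1.png',w['color'])
P=cloud(w);hsv=cv2.cvtColor(w['color'],cv2.COLOR_BGR2HSV)
m=(cv2.inRange(hsv,(18,100,50),(35,255,255))>0)&(abs(P[...,2]-.034)<.008)
Q=P[m];print(len(Q)); 
if len(Q)>20: print(cv2.minAreaRect((Q[:,:2]*1000).astype(np.float32)))
E
```

```text
t 2.18 pos [ 0.5227 -0.3152  0.1171] rpy [-1.799e+02 -1.000e-01  1.041e+02] F [-0.8  0.7  0.4] open 0.092 grip 0.0
travel [-0.0021, 0.0006, 0.0941] dr [-0.1, -0.1, 0.1] rows 2.3
4216
((526.6543579101562, -320.9447021484375), (39.711517333984375, 64.47244262695312), 14.265068054199219)
```

View pics/w1.png

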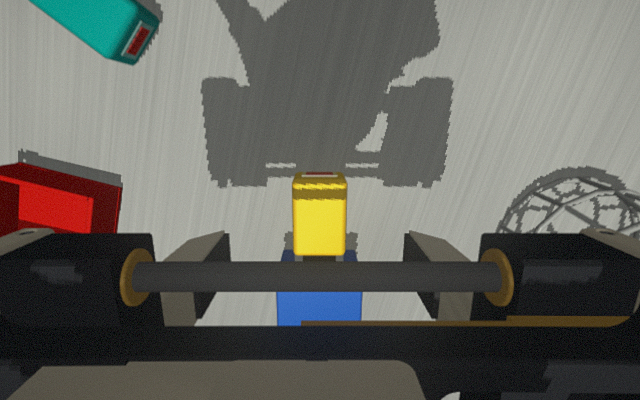

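The wrist view shows the yellow head at (320,215), centred between the open fingers. Now descend, grip, and draw it out.

arm_command:
  fingers: [-1,-1,-1,-1]
  travel:
    - [-0.002,0.0015,0.035]
    - [-0.002,0.0015,0.07]
    - [-0.002,0.0015,0.094]
    - [-0.002,0.0015,0.094]
  dr:
    - [0,0,0]
    - [0,0,0]
    - [0,0,0]
    - [0,0,0]

```text
time: 2.57
tool_pos: [0.5228, -0.3109, 0.0215]
tool_rot: [-3.136, -0.008, 1.821]
contact_force: [-0.6, 0.9, 0.1]
opening: 0.0915
grip_force: 0.0
```

arm_command:
  fingers: [1,1,1,1,1,1,1,1]
  travel:
    - [0,0,0]
    - [0,0,0]
    - [0,0,0]
    - [0,0,0]
    - [0,0,0]
    - [0,0,0]
    - [0,0,0]
    - [0,0,0]
  dr:
    - [0,0,0]
    - [0,0,0]
    - [0,0,0]
    - [0,0,0]
    - [0,0,0]
    - [0,0,0]
    - [0,0,0]
    - [0,0,0]
  squeeze: 30

```text
time: 3.23
tool_pos: [0.5253, -0.3151, 0.0257]
tool_rot: [3.141, 0.0, 1.819]
contact_force: [-0.6, 0.3, -0.9]
opening: 0.043
grip_force: 0.0
```

arm_command:
  fingers: [1,1,1,1]
  travel:
    - [0,0,0]
    - [0,0,0]
    - [0,0,0]
    - [0,0,0]
  dr:
    - [0,0,0]
    - [0,0,0]
    - [0,0,0]
    - [0,0,0]

```text
time: 3.57
tool_pos: [0.5252, -0.3151, 0.0256]
tool_rot: [-3.142, -0.0, 1.819]
contact_force: [-1.6, 0.1, 1.7]
opening: 0.0394
grip_force: 30.0
```

arm_command:
  fingers: [1,1,1,1,1,1,1,1]
  travel:
    - [0,0,-0.005]
    - [0.015,0,-0.006]
    - [0.03,0,-0.006]
    - [0.05,0,-0.006]
    - [0.07,0,-0.006]
    - [0.09,0,-0.006]
    - [0.11,0,-0.006]
    - [0.12,0,-0.008]
  dr:
    - [0,0,0]
    - [0,0,0]
    - [0,0,0]
    - [0,0,0]
    - [0,0,0]
    - [0,0,0]
    - [0,0,0]
    - [0,0,0]

```text
time: 4.23
tool_pos: [0.4946, -0.1964, 0.0331]
tool_rot: [-3.14, -0.002, 1.82]
contact_force: [0.9, -0.3, -1.7]
opening: 0.0397
grip_force: 30.0
```

```bash
python3 - <<'E'
from p import *
# scanner origin goal on mat (.51,-.03), head grasp ~50 ahead
d=np.array([np.cos(np.radians(82)),np.sin(np.radians(82))]);h=np.array([.51,-.035])+.05*d
plan(([*h,.06],frame(82)),([*h,.030],frame(82)))
a=read_camera('scene');cv2.imwrite('pics/s2.png',cv2.resize(a['color'][130:290,170:410],(720,480)))
E
```

```text
t 4.23 pos [ 0.4946 -0.1964  0.0331] rpy [-1.799e+02 -1.000e-01  1.043e+02] F [ 0.9 -0.3 -1.7] open 0.0397 grip 30.0
travel [0.199, 0.0735, -0.0265] dr [-0.1, -0.1, 22.3] rows 5.1
travel [0.0, -0.0, 0.03] dr [0.0, 0.0, 0.0] rows 0.7
```

View pics/s2.png

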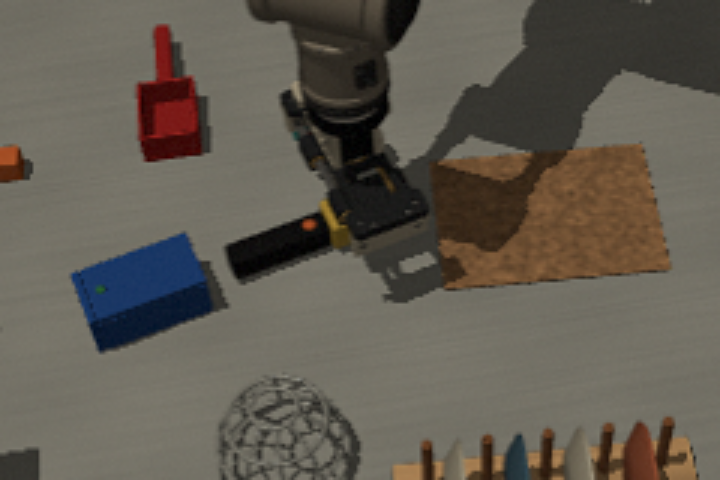

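The scanner is fully out and level: the black handle ends at (235,260) in the crop, clear of the sleeve mouth at (205,270). The trigger dot sits at the front of the handle.

arm_command:
  fingers: [1,1,1,1,1,1,1]
  travel:
    - [0.02,0.008,-0.027]
    - [0.06,0.022,-0.027]
    - [0.1,0.037,-0.027]
    - [0.14,0.052,-0.027]
    - [0.18,0.067,-0.027]
    - [0.199,0.0735,-0.027]
    - [0.199,0.0735,-0.027]
  dr:
    - [0,0,0]
    - [0,0,5]
    - [0,0,10]
    - [0,0,15]
    - [0,0,20]
    - [0,0,22.3]
    - [0,0,22.3]

```text
time: 4.87
tool_pos: [0.519, 0.0161, 0.0609]
tool_rot: [3.141, -0.001, 1.432]
contact_force: [-1.0, -0.7, -0.4]
opening: 0.0396
grip_force: 30.0
```

```bash
python3 - <<'E'
from p import *
plan(([.517,.0145,.0305],frame(82)))
E
```

```text
t 4.87 pos [0.519  0.0161 0.0609] rpy [ 1.799e+02 -1.000e-01  8.200e+01] F [-1.  -0.7 -0.4] open 0.0396 grip 30.0
travel [-0.0019, -0.0018, 0.0304] dr [0.1, -0.1, 0.0] rows 0.7
```

arm_command:
  fingers: [1,1,1,1,1,1]
  travel:
    - [0,0,0.01]
    - [0,0,0.02]
    - [0,0,0.026]
    - [0,0,0.03]
    - [0,0,0.03]
    - [0,0,0.03]
  dr:
    - [0,0,0]
    - [0,0,0]
    - [0,0,0]
    - [0,0,0]
    - [0,0,0]
    - [0,0,0]

```text
time: 5.37
tool_pos: [0.5181, 0.0112, 0.0299]
tool_rot: [-3.141, 0.0, 1.428]
contact_force: [0.8, 0.5, -1.4]
opening: 0.0396
grip_force: 30.0
```

arm_command:
  fingers: [-1,-1,-1,-1,-1,-1,-1,-1]
  travel:
    - [0,0,0]
    - [0,0,0]
    - [0,0,0]
    - [0,0,0]
    - [0,0,0]
    - [0,0,0]
    - [0,0,-0.02]
    - [0,0,-0.05]
  dr:
    - [0,0,0]
    - [0,0,0]
    - [0,0,0]
    - [0,0,0]
    - [0,0,0]
    - [0,0,0]
    - [0,0,0]
    - [0,0,0]

```text
time: 6.03
tool_pos: [0.5162, 0.0125, 0.0788]
tool_rot: [-3.135, 0.0, 1.43]
contact_force: [0.7, 0.3, 0.4]
opening: 0.088
grip_force: 0.0
```

arm_command:
  fingers: [-1,-1,-1,-1,-1,-1,-1]
  travel:
    - [-0.02,0,-0.02]
    - [-0.055,0,-0.05]
    - [-0.09,0,-0.05]
    - [-0.12,0,-0.05]
    - [-0.12,0,-0.05]
    - [-0.12,0,-0.05]
    - [-0.12,0,-0.05]
  dr:
    - [0,0,0]
    - [0,0,0]
    - [0,0,0]
    - [0,0,0]
    - [0,0,0]
    - [0,0,0]
    - [0,0,0]

```text
time: 6.62
tool_pos: [0.5011, -0.1061, 0.1303]
tool_rot: [-3.141, -0.001, 1.429]
contact_force: [-1.3, -0.2, -0.1]
opening: 0.0918
grip_force: 0.0
```

```bash
python3 - <<'E'
from p import *
plan()
w=read_camera('wrist');cv2.imwrite('pics/w2.png',w['color'])
P=cloud(w);hsv=cv2.cvtColor(w['color'],cv2.COLOR_BGR2HSV)
m=(cv2.inRange(hsv,(20,120,50),(35,255,255))>0)&(abs(P[...,2]-.038)<.006)
Q=P[m];print(len(Q),Q[:,2].mean() if len(Q) else 0)
if len(Q)>20: print(cv2.minAreaRect((Q[:,:2]*1000).astype(np.float32)))
E
```

```text
t 6.62 pos [ 0.5011 -0.1061  0.1303] rpy [-180.    -0.    81.9] F [-1.3 -0.2 -0.1] open 0.0918 grip 0.0
5437 0.03787482388171308
((517.7018432617188, 3.3344154357910156), (60.00593185424805, 39.690208435058594), 81.44878387451172)
```

View pics/w2.png

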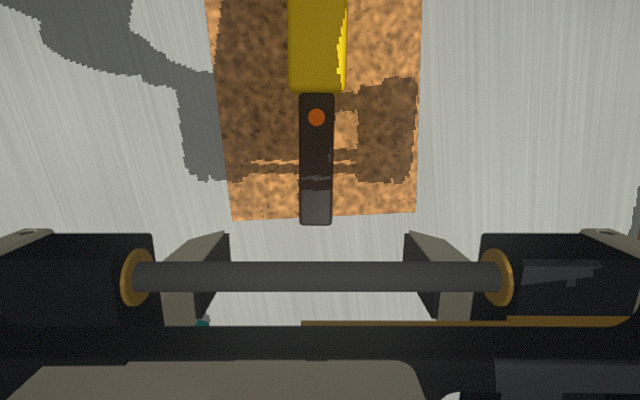

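The scanner lies flat on the mat, with the handle and orange trigger at (317,117) centred below the gripper's line. Now take it by the handle.

```bash
python3 - <<'E'
from p import *
plan(([.5088,-.0539,.075],frame(81.7)),([.5088,-.0539,.026],frame(81.7)))
E
```

```text
t 6.67 pos [ 0.5012 -0.1056  0.1302] rpy [-180.    -0.    81.9] F [-0.1 -0.6  0.1] open 0.092 grip 0.0
travel [0.0522, 0.0003, 0.0553] dr [-0.0, -0.0, 0.2] rows 1.8
travel [0.0, -0.0, 0.049] dr [0.0, 0.0, 0.0] rows 1.2
```

arm_command:
  fingers: [-0.2,-0.2,-0.2,-0.2,-0.2,-0.2,-0.2,-0.2]
  travel:
    - [0.03,0,0.02]
    - [0.052,0,0.05]
    - [0.052,0,0.055]
    - [0.052,0,0.075]
    - [0.052,0,0.095]
    - [0.052,0,0.104]
    - [0.052,0,0.104]
    - [0.052,0,0.104]
  dr:
    - [0,0,0]
    - [0,0,0]
    - [0,0,0]
    - [0,0,0]
    - [0,0,0]
    - [0,0,0]
    - [0,0,0]
    - [0,0,0]

```text
time: 7.33
tool_pos: [0.5087, -0.0547, 0.0266]
tool_rot: [-3.141, -0.0, 1.43]
contact_force: [-0.3, -0.1, 0.8]
opening: 0.0556
grip_force: 0.0
```

arm_command:
  fingers: [1,1,1,1,1,1,1,1]
  travel:
    - [0,0,0]
    - [0,0,0]
    - [0,0,0]
    - [0,0,0]
    - [0,0,0]
    - [0,0,0]
    - [0,0,0]
    - [0,0,0]
  dr:
    - [0,0,0]
    - [0,0,0]
    - [0,0,0]
    - [0,0,0]
    - [0,0,0]
    - [0,0,0]
    - [0,0,0]
    - [0,0,0]
  squeeze: 35

```text
time: 8.0
tool_pos: [0.5088, -0.0551, 0.027]
tool_rot: [3.141, 0.0, 1.43]
contact_force: [-1.8, 0.3, 7.2]
opening: 0.0257
grip_force: 35.0
```

arm_command:
  fingers: [1,1]
  travel:
    - [0,0,0]
    - [0,0,0]
  dr:
    - [0,0,0]
    - [0,0,0]

```text
time: 8.17
tool_pos: [0.5089, -0.0552, 0.027]
tool_rot: [3.141, 0.0, 1.43]
contact_force: [-0.8, -0.1, 5.0]
opening: 0.0258
grip_force: 35.0
```

```bash
python3 - <<'E'
from p import *
plan()
E
```

```text
t 8.17 pos [ 0.5089 -0.0552  0.027 ] rpy [180.    0.   81.9] F [-0.8 -0.1  5. ] open 0.0258 grip 35.0
```

arm_command:
  fingers: [1,1,1,1,1,1,1]
  travel:
    - [0,0,-0.015]
    - [0,0,-0.035]
    - [0,0,-0.06]
    - [0,0,-0.08]
    - [0,0,-0.1]
    - [0,0,-0.11]
    - [0,0,-0.11]
  dr:
    - [0,0,0]
    - [0,0,0]
    - [0,0,0]
    - [0,0,0]
    - [0,0,0]
    - [0,0,0]
    - [0,0,0]

```text
time: 8.75
tool_pos: [0.5097, -0.0553, 0.1383]
tool_rot: [3.138, 0.0, 1.43]
contact_force: [0.2, 0.3, -0.7]
opening: 0.0257
grip_force: 35.0
```

```bash
python3 - <<'E'
from p import *
import pickle
plan()
w=read_camera('wrist');cv2.imwrite('pics/w3.png',w['color']);pickle.dump(w,open('w3.pkl','wb'))
E
```

```text
t 8.75 pos [ 0.5097 -0.0553  0.1383] rpy [179.8   0.   81.9] F [ 0.2  0.3 -0.7] open 0.0257 grip 35.0
```

View pics/w3.png

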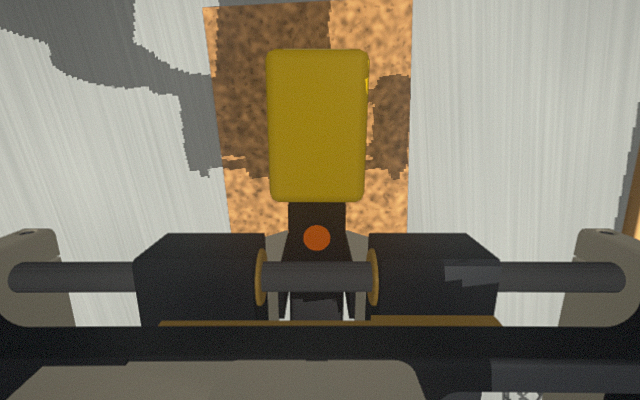

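The head is seen square at (268..368, 50..200), with the trigger at (317,238) between the fingers. The label is out of view, so I'll triangulate it from the two fixed views and measure the head in the tool frame.

```bash
python3 - <<'E'
from p import *
import pickle
a,b=pickle.load(open('c0.pkl','rb'));w=pickle.load(open('w3.pkl','rb'))
def tri(l):
    A=np.zeros((3,3));B=np.zeros(3)
    for c,u,v in l:
        R=np.array(c['R']);o=-R.T@np.array(c['t']);d=R.T@und(c,u,v);d/=np.linalg.norm(d);M=np.eye(3)-np.outer(d,d);A+=M;B+=M@o
    x=np.linalg.solve(A,B);return x.round(4),[np.round((c['R']@x+c['t'])[2],3) for c,_,_ in l]
print('bars by eye',tri([(b,219.5,203),(a,418.9,182.1)]))
res=[]
for c,q in ((b,(208,232,185,225)),(a,(408,434,165,198))):
    g=cv2.cvtColor(c['color'],cv2.COLOR_BGR2HSV).astype(int); I=np.zeros(g.shape[:2],np.uint8); s=g[q[2]:q[3],q[0]:q[1]]
    I[q[2]:q[3],q[0]:q[1]]=(s[...,2]>125)*255
    n,lab,st,ce=cv2.connectedComponentsWithStats(cv2.morphologyEx(I,cv2.MORPH_CLOSE,np.ones((5,5))));i=1+st[1:,4].argmax()
    r=cv2.minAreaRect(np.argwhere(lab==i)[:,::-1].astype(np.float32)); print(st[i],ce[i],r); res.append((c,*r[0]))
    P=cloud(c)[lab==i];P=P[(P[:,2]>.02)&(P[:,2]<.085)];print('depth mean',P.mean(0).round(4),np.median(P,0).round(4))
print('rect',tri(res))
P=cloud(w);hsv=cv2.cvtColor(w['color'],cv2.COLOR_BGR2HSV)
m=cv2.inRange(hsv,(20,120,50),(35,255,255))>0;m[:, :250]=0;m[:,390:]=0;m[215:]=0
s=observe();T=Ro.from_euler('xyz',s['tool_rot']).inv().apply(P[m]-s['tool_pos'])
T=T[(T[:,2]<.0)&(T[:,2]>-.03)]
print(len(T),np.percentile(T,[1,50,99],axis=0).round(4)); 
C=np.c_[T[:,:2],np.ones(len(T))];k=np.linalg.lstsq(C,T[:,2],rcond=None)[0];print('top plane slopes deg',np.degrees(k[:2]),k[2])
print(cv2.minAreaRect((T[:,:2]*1000).astype(np.float32)))
E
```

```text
bars by eye (array([0.5234, 0.1839, 0.0549]), [np.float64(1.23), np.float64(1.427)])
[212 192  13  23 113] [217.38053097 205.07079646] ((218.6479949951172, 202.93601989746094), (10.554241180419922, 20.571828842163086), 10.30484676361084)
depth mean [0.5163 0.1882 0.0588] [0.5116 0.19   0.0633]
[414 171  18  23 157] [421.38853503 181.79617834] ((420.283447265625, 181.4963836669922), (15.802138328552246, 17.965167999267578), 57.2647705078125)
depth mean [0.5255 0.1894 0.0577] [0.5262 0.1905 0.0601]
rect (array([0.5234, 0.1869, 0.0567]), [np.float64(1.228), np.float64(1.426)])
15086 [[ 0.0343 -0.0176 -0.014 ]
 [ 0.0659  0.0017 -0.0125]
 [ 0.0922  0.0208 -0.0087]]
top plane slopes deg [-0.05341056 -0.24202495] -0.012294020411553521
((60.04922103881836, 1.6513729095458984), (66.42461395263672, 40.22703170776367), 0.1790991872549057)
```

```bash
python3 - <<'E'
from p import *
L=np.array([.5234,.186,.053]);R=frame(81.8,30);b=R.apply([1,0,0]);print('beam',b.round(3))
p=L-.06*b-R.apply([.0935,0,.0055]);print(p.round(4))
plan((p,R))
E
```

```text
beam [ 0.124  0.857 -0.5  ]
[0.5048 0.0571 0.1345]
t 8.8 pos [ 0.5089 -0.0551  0.1368] rpy [179.9   0.   81.9] F [ 0.3 -0.3 -1.4] open 0.0258 grip 35.0
travel [0.1106, -0.0199, 0.0023] dr [0.1, -30.0, 0.1] rows 4.2
```

arm_command:
  fingers: [1,1,1,1,1,1,1,1]
  travel:
    - [0.01,-0.002,0]
    - [0.03,-0.006,0]
    - [0.05,-0.01,0]
    - [0.07,-0.014,0.001]
    - [0.09,-0.017,0.002]
    - [0.105,-0.019,0.002]
    - [0.11,-0.02,0.002]
    - [0.11,-0.02,0.002]
  dr:
    - [0,-4,0]
    - [0,-9,0]
    - [0,-15,0]
    - [0,-20,0]
    - [0,-25,0]
    - [0,-28,0]
    - [0,-30,0]
    - [0,-30,0]

```text
time: 9.47
tool_pos: [0.5033, 0.059, 0.1317]
tool_rot: [-3.136, 0.525, 1.437]
contact_force: [0.3, -0.4, -1.5]
opening: 0.0261
grip_force: 35.0
```

arm_command:
  fingers: [1,1,1]
  travel:
    - [0,0,0]
    - [0,0,0]
    - [0,0,0]
  dr:
    - [0,0,0]
    - [0,0,0]
    - [0,0,0]

```text
time: 9.72
tool_pos: [0.5042, 0.0555, 0.1343]
tool_rot: [-3.141, 0.523, 1.428]
contact_force: [0.8, 1.5, -1.0]
opening: 0.0257
grip_force: 35.0
```

```bash
python3 - <<'E'
from p import *
import pickle
L=np.array([.5234,.186,.053]);R=frame(81.8,30);b=R.apply([1,0,0])
plan((L-.06*b-R.apply([.0935,0,.0055]),R))
w=read_camera('wrist');a=read_camera('scene');t=read_camera('top');pickle.dump((w,a,t),open('c4.pkl','wb'))
cv2.imwrite('pics/aim.png',np.hstack([cv2.resize(w['color'],(400,250)),cv2.resize(a['color'][115:215,320:480],(400,250))]))
E
```

```text
t 9.72 pos [0.5042 0.0555 0.1343] rpy [-180.    30.    81.8] F [ 0.8  1.5 -1. ] open 0.0257 grip 35.0
travel [0.0014, 0.0004, -0.001] dr [-0.0, -0.0, 0.0] rows 0.0
```

View pics/aim.png

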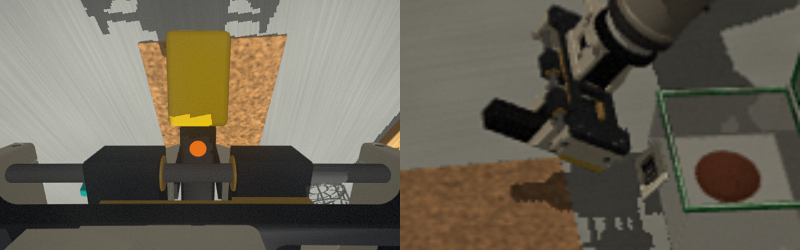

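The head still sits square in the grip (wrist view, head at (198,78)), and in the scene crop the nose faces the label plate at (652,172). Small correction, then hold.

arm_command:
  fingers: [1,1,1,1,1,1,1,1]
  travel:
    - [0.001,0,-0.001]
    - [0.001,0,-0.001]
    - [0.001,0,-0.001]
    - [0.001,0,-0.001]
    - [0.001,0,-0.001]
    - [0.001,0,-0.001]
    - [0.001,0,-0.001]
    - [0.001,0,-0.001]
  dr:
    - [0,0,0]
    - [0,0,0]
    - [0,0,0]
    - [0,0,0]
    - [0,0,0]
    - [0,0,0]
    - [0,0,0]
    - [0,0,0]

```text
time: 10.53
tool_pos: [0.5045, 0.058, 0.1349]
tool_rot: [3.142, 0.524, 1.43]
contact_force: [0.0, -0.3, -0.5]
opening: 0.0254
grip_force: 35.0
```

arm_command:
  fingers: [1,1,1,1,1,1,1,1]
  travel:
    - [0,0,0]
    - [0,0,0]
    - [0,0,0]
    - [0,0,0]
    - [0,0,0]
    - [0,0,0]
    - [0,0,0]
    - [0,0,0]
  dr:
    - [0,0,0]
    - [0,0,0]
    - [0,0,0]
    - [0,0,0]
    - [0,0,0]
    - [0,0,0]
    - [0,0,0]
    - [0,0,0]

```text
time: 11.2
tool_pos: [0.5045, 0.058, 0.1349]
tool_rot: [3.142, 0.524, 1.43]
contact_force: [0.0, 0.4, -1.2]
opening: 0.0257
grip_force: 35.0
```

arm_command:
  fingers: [1,1,1,1,1,1,1,1]
  travel:
    - [0,0,0]
    - [0,0,0]
    - [0,0,0]
    - [0,0,0]
    - [0,0,0]
    - [0,0,0]
    - [0,0,0]
    - [0,0,0]
  dr:
    - [0,0,0]
    - [0,0,0]
    - [0,0,0]
    - [0,0,0]
    - [0,0,0]
    - [0,0,0]
    - [0,0,0]
    - [0,0,0]

```text
time: 11.87
tool_pos: [0.5045, 0.058, 0.1349]
tool_rot: [3.142, 0.524, 1.43]
contact_force: [-0.5, -0.3, -1.4]
opening: 0.0261
grip_force: 35.0
```

```bash
python3 - <<'E'
from p import *
import pickle
w,a,t=pickle.load(open('c4.pkl','rb'))
s=observe();R=Ro.from_euler('xyz',s['tool_rot'])
for n,c in (('w',w),('scene',a),('top',t)):
    P=cloud(c);hsv=cv2.cvtColor(c['color'],cv2.COLOR_BGR2HSV)
    T=R.inv().apply(P.reshape(-1,3)-s['tool_pos']).reshape(P.shape)
    m=(cv2.inRange(hsv,(20,120,40),(35,255,255))>0)&(T[...,0]>.02)&(T[...,0]<.11)&(abs(T[...,1])<.03)&(T[...,2]>-.03)&(T[...,2]<.03)
    Q=T[m];print(n,len(Q))
    if len(Q)>8: print(np.percentile(Q,[2,50,98],axis=0).round(4).tolist())
    if n=='w':
        Q=Q[abs(Q[:,2]-np.median(Q[:,2]))<.003];k=np.linalg.lstsq(np.c_[Q[:,:2],np.ones(len(Q))],Q[:,2],rcond=None)[0];print('slope deg',np.degrees(k[:2]),k[2])
    # label white plate in tool frame
    m=(hsv[...,2]>110)&(hsv[...,1]<110)&(T[...,0]>.12)&(T[...,0]<.2)&(abs(T[...,1])<.045)&(abs(T[...,2])<.04)
    Q=T[m];print(' plate',len(Q)); 
    if len(Q)>8: print(np.percentile(Q,[2,50,98],axis=0).round(4).tolist())
plan()
E
```

```text
w 15198
[[0.0327, -0.0177, -0.0107], [0.0637, 0.001, -0.0093], [0.0896, 0.0195, -0.0058]]
slope deg [0.07927303 0.0280285 ] -0.00932797316803103
 plate 0
scene 38
[[0.0324, 0.0146, 0.0098], [0.0611, 0.0185, 0.0163], [0.0855, 0.0234, 0.0218]]
 plate 50
[[0.15, -0.0313, -0.0391], [0.1534, 0.0238, -0.0], [0.1565, 0.0341, 0.026]]
top 9
[[0.0265, -0.0021, -0.0059], [0.0284, 0.0091, -0.0032], [0.0298, 0.0168, 0.0017]]
 plate 3
t 11.87 pos [0.5045 0.058  0.1349] rpy [180.   30.   81.9] F [-0.5 -0.3 -1.4] open 0.0261 grip 35.0
```

```bash
python3 - <<'E'
from p import *
plan(([.509,-.045,.125],frame(81.8)),([.509,-.045,.028],frame(81.8)))
E
```

```text
t 11.87 pos [0.5045 0.058  0.1349] rpy [180.   30.   81.9] F [-0.5 -0.3 -1.4] open 0.0261 grip 35.0
travel [-0.0828, 0.0189, 0.0592] dr [0.0, 30.0, 0.1] rows 4.2
travel [-0.0, -0.0, 0.097] dr [0.0, 0.0, 0.0] rows 2.3
```

arm_command:
  fingers: [1,1,1,1,1,1,1,1]
  travel:
    - [-0.012,0.003,0.006]
    - [-0.028,0.006,0.018]
    - [-0.044,0.01,0.03]
    - [-0.06,0.014,0.042]
    - [-0.074,0.017,0.053]
    - [-0.083,0.019,0.059]
    - [-0.083,0.019,0.059]
    - [-0.083,0.019,0.059]
  dr:
    - [0,3,0]
    - [0,9,0]
    - [0,15,0]
    - [0,21,0]
    - [0,27,0]
    - [0,30,0]
    - [0,30,0]
    - [0,30,0]

```text
time: 12.53
tool_pos: [0.5088, -0.0464, 0.1253]
tool_rot: [-3.141, 0.001, 1.426]
contact_force: [-0.9, -0.3, -1.1]
opening: 0.0258
grip_force: 35.0
```

arm_command:
  fingers: [1,1,1,1,1,1,1,1]
  travel:
    - [0,0,0.015]
    - [0,0,0.035]
    - [0,0,0.055]
    - [0,0,0.07]
    - [0,0,0.08]
    - [0,0,0.087]
    - [0,0,0.09]
    - [0,0,0.09]
  dr:
    - [0,0,0]
    - [0,0,0]
    - [0,0,0]
    - [0,0,0]
    - [0,0,0]
    - [0,0,0]
    - [0,0,0]
    - [0,0,0]

```text
time: 13.2
tool_pos: [0.5091, -0.0444, 0.035]
tool_rot: [-3.141, 0.0, 1.431]
contact_force: [0.1, -0.0, -1.2]
opening: 0.0254
grip_force: 35.0
```

```bash
python3 - <<'E'
from p import *
plan(([.509,-.045,.0275],frame(81.8)))
E
```

```text
t 13.2 pos [ 0.5091 -0.0444  0.035 ] rpy [-180.    0.   82.] F [ 0.1 -0.  -1.2] open 0.0254 grip 35.0
travel [-0.0006, 0.0, 0.0075] dr [-0.0, 0.0, 0.2] rows 0.2
```

arm_command:
  fingers: [1,1,1,1,1]
  travel:
    - [0,0,0.003]
    - [0,0,0.006]
    - [0,0,0.0075]
    - [0,0,0.0075]
    - [0,0,0.0075]
  dr:
    - [0,0,0]
    - [0,0,0]
    - [0,0,0]
    - [0,0,0]
    - [0,0,0]

```text
time: 13.62
tool_pos: [0.5091, -0.0451, 0.0279]
tool_rot: [3.141, -0.0, 1.429]
contact_force: [-0.1, 0.6, -0.6]
opening: 0.0255
grip_force: 35.0
```

arm_command:
  fingers: [-0.2,-0.2,-0.2,-0.2,-0.2,-0.2,-0.2,-0.2]
  travel:
    - [0,0,0]
    - [0,0,0]
    - [0,0,0]
    - [0,0,0]
    - [0,0,0]
    - [0,0,-0.015]
    - [0,0,-0.04]
    - [0,0,-0.08]
  dr:
    - [0,0,0]
    - [0,0,0]
    - [0,0,0]
    - [0,0,0]
    - [0,0,0]
    - [0,0,0]
    - [0,0,0]
    - [0,0,0]

```text
time: 14.28
tool_pos: [0.5069, -0.0446, 0.106]
tool_rot: [-3.135, -0.001, 1.43]
contact_force: [0.3, -0.9, 0.1]
opening: 0.055
grip_force: 0.0
```

arm_command:
  fingers: [-0.2,-0.2,-0.2,0,0.5,1,1,1]
  travel:
    - [0,0,-0.04]
    - [0,0,-0.08]
    - [0,0,-0.12]
    - [0,0,-0.16]
    - [0,0,-0.2]
    - [0,0,-0.22]
    - [0,0,-0.22]
    - [0,0,-0.22]
  dr:
    - [0,0,0]
    - [0,0,0]
    - [0,0,0]
    - [0,0,0]
    - [0,0,0]
    - [0,0,0]
    - [0,0,0]
    - [0,0,0]

```text
time: 14.95
tool_pos: [0.5092, -0.0451, 0.3287]
tool_rot: [3.139, 0.0, 1.43]
contact_force: [-0.5, -0.1, -0.2]
opening: 0.0261
grip_force: 0.0
```

```bash
cat > f.py <<'E'
from p import *
bx=np.array([.1426,.9898,0]);z=np.array([0,0,1.]);H=np.array([.548,.363,.09])
def tcp(th,r=.14,off=.006):
    th=np.radians(th);return H+r*(-np.cos(th)*bx+np.sin(th)*z)+off*(np.sin(th)*bx+np.cos(th)*z)+.0095*bx+.019*z
E
python3 - <<'E'
from f import *
R=frame(81.8);s=tcp(90,off=.035)
plan((s+[0,0,.09],R),(s,R))
a=read_camera('scene');t=read_camera('top');
cv2.imwrite('pics/s5.png',np.hstack([cv2.resize(a['color'][90:240,300:540],(400,250)),cv2.resize(t['color'][120:270,100:340],(400,250))]))
P=cloud(t);hsv=cv2.cvtColor(t['color'],cv2.COLOR_BGR2HSV)
m=(cv2.inRange(hsv,(20,110,60),(35,255,255))>0)&(abs(P[...,2]-.038)<.008)&(abs(P[...,1])<.1)
print(cv2.minAreaRect((P[m][:,:2]*1000).astype(np.float32)))
E
```

```text
t 14.95 pos [ 0.5092 -0.0451  0.3287] rpy [179.9   0.   81.9] F [-0.5 -0.1 -0.2] open 0.0261 grip 0.0
travel [0.454, -0.0189, -0.0104] dr [0.1, 0.0, 0.1] rows 10.9
travel [-0.0, -0.0, 0.09] dr [0.0, 0.0, 0.0] rows 2.2
((516.9930419921875, 38.29866027832031), (12.195760726928711, 29.693971633911133), 89.71910858154297)
```

View pics/s5.png

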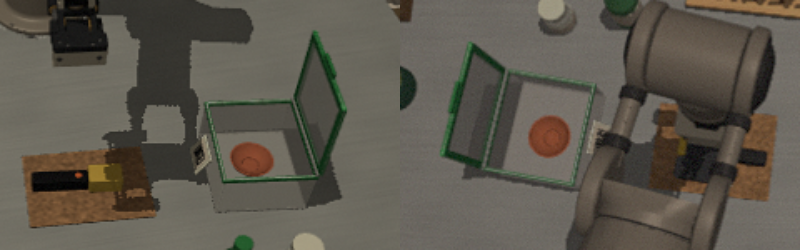

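The scanner lies flat on the mat (left crop, (75,180)) with the gripper clear above it, and the flap is still upright at (325,100). Now over to the hinge side.

arm_command:
  fingers: [1,1,1,1,1,1]
  travel:
    - [0.04,-0.002,-0.01]
    - [0.08,-0.004,-0.01]
    - [0.12,-0.006,-0.01]
    - [0.16,-0.008,-0.01]
    - [0.2,-0.01,-0.01]
    - [0.24,-0.01,-0.01]
  dr:
    - [0,0,0]
    - [0,0,0]
    - [0,0,0]
    - [0,0,0]
    - [0,0,0]
    - [0,0,0]

```text
time: 15.55
tool_pos: [0.532, 0.1958, 0.3359]
tool_rot: [-3.138, 0.001, 1.43]
contact_force: [0.8, -0.5, 0.2]
opening: 0.0005
grip_force: 0.0
```

arm_command:
  fingers: [1,1,1,1,1,1,1]
  travel:
    - [0.04,-0.002,0]
    - [0.08,-0.004,0]
    - [0.12,-0.006,0]
    - [0.16,-0.008,0]
    - [0.2,-0.009,0]
    - [0.215,-0.009,0]
    - [0.215,-0.009,0]
  dr:
    - [0,0,0]
    - [0,0,0]
    - [0,0,0]
    - [0,0,0]
    - [0,0,0]
    - [0,0,0]
    - [0,0,0]

```text
time: 16.13
tool_pos: [0.5531, 0.4118, 0.3335]
tool_rot: [-3.137, 0.003, 1.434]
contact_force: [-0.1, 1.0, -0.4]
opening: 0.0002
grip_force: 0.0
```

```bash
python3 - <<'E'
from f import *
R=frame(81.8);s=tcp(90,off=.035)
plan((s,R))
p=s
for th in (90,75,60,45,30,15,0): q=tcp(th,off=.002);print(th,R.inv().apply(q-s).round(4))
E
```

```text
t 16.13 pos [0.5531 0.4118 0.3335] rpy [-1.797e+02  1.000e-01  8.220e+01] F [-0.1  1.  -0.4] open 0.0002 grip 0.0
travel [-0.0044, 0.0022, 0.0845] dr [-0.3, 0.1, 0.4] rows 2.0
90 [-0.033  0.     0.   ]
75 [-0.0693  0.      0.0043]
60 [-0.1033  0.      0.0178]
45 [-0.1326  0.      0.0396]
30 [-0.1552  0.      0.0683]
15 [-0.1697  0.      0.1018]
0 [-0.175  0.     0.138]
```

arm_command:
  fingers: [1,1,1,1,1,1]
  travel:
    - [0,0.002,0.02]
    - [0,0.002,0.045]
    - [0,0.002,0.07]
    - [-0.002,0.002,0.085]
    - [-0.002,0.002,0.085]
    - [-0.002,0.002,0.085]
  dr:
    - [0,0,0]
    - [0,0,0]
    - [0,0,0]
    - [0,0,0]
    - [0,0,0]
    - [0,0,0]

```text
time: 16.63
tool_pos: [0.5557, 0.4046, 0.2513]
tool_rot: [-3.139, 0.002, 1.429]
contact_force: [-0.5, -0.7, 0.1]
opening: 0.0004
grip_force: 0.0
```

arm_command:
  fingers: [1,1,1,1,1,1,1,1]
  travel:
    - [-0.015,0,0]
    - [-0.028,0,0]
    - [-0.038,0,0]
    - [-0.05,0,0.001]
    - [-0.06,0,0.003]
    - [-0.07,0,0.005]
    - [-0.08,0,0.008]
    - [-0.09,0,0.012]
  dr:
    - [0,0,0]
    - [0,0,0]
    - [0,0,0]
    - [0,0,0]
    - [0,0,0]
    - [0,0,0]
    - [0,0,0]
    - [0,0,0]

```text
time: 17.3
tool_pos: [0.5436, 0.3164, 0.2424]
tool_rot: [3.139, -0.002, 1.429]
contact_force: [-0.5, 0.6, 0.7]
opening: 0.0005
grip_force: 0.5
```

```bash
python3 - <<'E'
from f import *
R=frame(81.8)
plan(*[(tcp(th,off=.002),R) for th in (60,45,30,15,5)])
c=observe()['tool_pos']
a=read_camera('scene');P=cloud(a);hsv=cv2.cvtColor(a['color'],cv2.COLOR_BGR2HSV)
m=(cv2.inRange(hsv,(40,60,30),(85,255,255))>0)&(P[...,2]>.12)&(P[...,1]>.15)&(P[...,1]<.45)&(P[...,0]>.4)&(P[...,0]<.68)&(P[...,2]<.3)
F=P[m];print(len(F),F.mean(0).round(3),F.max(0).round(3)); r=(F-H);print('angle',np.degrees(np.median(np.arctan2(r[:,2],-r@bx))))
E
```

```text
t 17.3 pos [0.5436 0.3164 0.2424] rpy [ 1.799e+02 -1.000e-01  8.190e+01] F [-0.5  0.6  0.7] open 0.0005 grip 0.5
travel [-0.012, -0.0024, 0.0111] dr [0.1, -0.1, 0.1] rows 0.4
travel [-0.0293, 0.0, 0.0218] dr [0.0, 0.0, 0.0] rows 0.9
travel [-0.0227, 0.0, 0.0287] dr [0.0, 0.0, 0.0] rows 0.9
travel [-0.0145, 0.0, 0.0336] dr [0.0, 0.0, 0.0] rows 0.9
travel [-0.0046, 0.0, 0.024] dr [0.0, 0.0, 0.0] rows 0.6
229 [0.577 0.305 0.211] [0.639 0.367 0.251]
angle 66.33600613502796
```

arm_command:
  fingers: [1,1,1,1,1,1,1,1]
  travel:
    - [-0.012,0,0.01]
    - [-0.022,0,0.018]
    - [-0.032,0,0.026]
    - [-0.041,0,0.033]
    - [-0.049,0,0.042]
    - [-0.057,0,0.052]
    - [-0.064,0,0.062]
    - [-0.064,0,0.062]
  dr:
    - [0,0,0]
    - [0,0,0]
    - [0,0,0]
    - [0,0,0]
    - [0,0,0]
    - [0,0,0]
    - [0,0,0]
    - [0,0,0]

```text
time: 18.02
tool_pos: [0.5339, 0.2522, 0.178]
tool_rot: [-3.14, 0.001, 1.429]
contact_force: [0.3, 0.5, -0.5]
opening: 0.0003
grip_force: 0.0
```

arm_command:
  fingers: [1,1,1,1,1,1,1]
  travel:
    - [-0.005,0,0.01]
    - [-0.01,0,0.022]
    - [-0.0145,0,0.034]
    - [-0.017,0,0.043]
    - [-0.019,0,0.052]
    - [-0.019,0,0.058]
    - [-0.019,0,0.058]
  dr:
    - [0,0,0]
    - [0,0,0]
    - [0,0,0]
    - [0,0,0]
    - [0,0,0]
    - [0,0,0]
    - [0,0,0]

```text
time: 18.6
tool_pos: [0.5312, 0.2346, 0.1198]
tool_rot: [-3.14, 0.001, 1.43]
contact_force: [-0.3, -0.5, -1.5]
opening: 0.0005
grip_force: 0.0
```

```bash
python3 - <<'E'
from f import *
R=frame(81.8)
plan(*[(tcp(th,off=.006),R) for th in (0,)])
E
```

```text
t 18.6 pos [0.5312 0.2346 0.1198] rpy [-179.9    0.    81.9] F [-0.3 -0.5 -1.5] open 0.0005 grip 0.0
travel [-0.001, -0.0017, 0.0048] dr [-0.1, 0.0, 0.1] rows 0.1
```

arm_command:
  fingers: [1,1,1,1,1]
  travel:
    - [0,0,0.002]
    - [0,0,0.004]
    - [0,0,0.005]
    - [0,0,0.006]
    - [0,0,0.006]
  dr:
    - [0,0,0]
    - [0,0,0]
    - [0,0,0]
    - [0,0,0]
    - [0,0,0]

```text
time: 19.02
tool_pos: [0.5319, 0.2348, 0.1156]
tool_rot: [3.141, -0.001, 1.43]
contact_force: [-0.7, 0.0, 3.5]
opening: 0.0003
grip_force: 1.6
```

```bash
python3 - <<'E'
from f import *
plan()
a=read_camera('scene');cv2.imwrite('pics/s6.png',cv2.resize(a['color'][90:240,300:540],(640,400)))
P=cloud(a);hsv=cv2.cvtColor(a['color'],cv2.COLOR_BGR2HSV)
m=(cv2.inRange(hsv,(40,60,30),(85,255,255))>0)&(P[...,2]>.07)&(P[...,1]>.15)&(P[...,1]<.45)&(P[...,0]>.4)&(P[...,0]<.66)&(P[...,2]<.2)
F=P[m];s=(F-H)@bx
for lo in (-.18,-.14,-.1,-.06,-.02): 
    k=(s>lo)&(s<lo+.04);print(lo,k.sum(),np.median(F[k,2]) if k.any() else 0)
E
```

```text
t 19.02 pos [0.5319 0.2348 0.1156] rpy [179.9  -0.   81.9] F [-0.7  0.   3.5] open 0.0003 grip 1.6
-0.18 372 0.09708462459248363
-0.14 99 0.09543837535123308
-0.1 100 0.09666917878989262
-0.06 137 0.09678469381424132
-0.02 258 0.09834829143692016
```

View pics/s6.png

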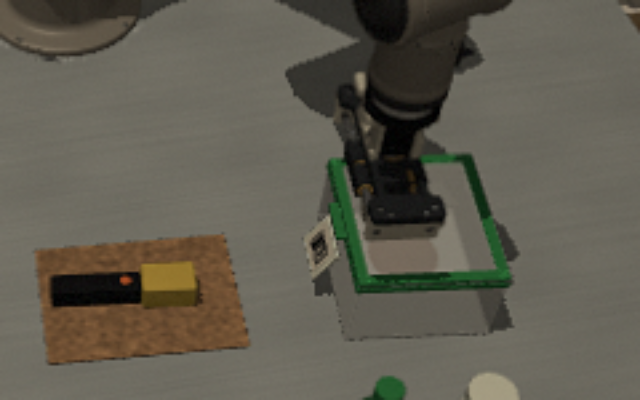

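The flap lies flat on the rim at a uniform z of about 0.097, and the scanner is on the mat. One firmer press, then retreat.

arm_command:
  fingers: [1,1,1,1]
  travel:
    - [0,0,0.001]
    - [0,0,0.002]
    - [0,0,0.002]
    - [0,0,0.002]
  dr:
    - [0,0,0]
    - [0,0,0]
    - [0,0,0]
    - [0,0,0]

```text
time: 19.4
tool_pos: [0.5319, 0.2348, 0.1153]
tool_rot: [3.139, -0.001, 1.43]
contact_force: [-4.9, -1.6, 16.2]
opening: 0.0005
grip_force: 8.4
```

arm_command:
  fingers: [1,1,1,1,1,1,1,1]
  travel:
    - [0,0,-0.01]
    - [0,0,-0.03]
    - [0,0,-0.06]
    - [0,0,-0.09]
    - [0,0,-0.12]
    - [0,0,-0.14]
    - [0,0,-0.14]
    - [0,0,-0.14]
  dr:
    - [0,0,0]
    - [0,0,0]
    - [0,0,0]
    - [0,0,0]
    - [0,0,0]
    - [0,0,0]
    - [0,0,0]
    - [0,0,0]

```text
time: 20.07
tool_pos: [0.532, 0.2347, 0.254]
tool_rot: [3.139, -0.001, 1.43]
contact_force: [0.5, -0.0, -0.0]
opening: 0.0001
grip_force: 0.0
```

```bash
python3 - <<'E'
from f import *
plan()
a=read_camera('scene')
P=cloud(a);hsv=cv2.cvtColor(a['color'],cv2.COLOR_BGR2HSV)
m=(cv2.inRange(hsv,(40,60,30),(85,255,255))>0)&(P[...,2]>.07)&(P[...,1]>.15)&(P[...,1]<.45)&(P[...,0]>.4)&(P[...,0]<.66)&(P[...,2]<.2)
F=P[m];s=(F-H)@bx
Z=[round(float(np.median(F[(s>l)&(s<l+.04),2])),4) for l in (-.18,-.14,-.1,-.06,-.02)];print(Z)
if max(Z)<.102: print(hand_in())
E
```

```text
t 20.07 pos [0.532  0.2347 0.254 ] rpy [ 1.799e+02 -1.000e-01  8.190e+01] F [ 0.5 -0.  -0. ] open 0.0001 grip 0.0
[0.0972, 0.097, 0.0971, 0.0967, 0.0982]
the job is handed in; nothing more can be done
None
```

I pulled the scanner from its sleeve, laid it on the mat, took it again by the handle and held it about 6 cm from the label for about 2 s. It is back on the mat, the flap measures flat on the rim, and I handed the job in at about 20 s with no verdict returned.

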